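Sniff a newly fitted gasket seam for leaks

ROBOT

A 6-joint arm with a two-finger parallel gripper is mounted at the origin on the work surface. World frame = base frame: x ahead of the robot, y to its left, z up, the work surface at z = 0. Lengths are in m, angles in rad, forces in N, time in s.
With the tool pointing down it reaches from about 0.375 to 0.9 m from the base axis. Payload 3.1 kg.
Tool frame: the origin (TCP) lies at the very end of the fingers, on their centre line; the grasp point (between the pads) lies 19 mm behind it (robot.grip_depth is the distance from the TCP to the grasp point, in m); z points along the fingers, y is the direction in which the jaws open and shut (so a half turn about z gives the same grasp; the last joint's range is limited). The gripper opens to 87 mm and grips with 3 to 60 N. Pads are 19 mm wide; open, the fingers measure 117 mm over their backs; the gripper's body (75 mm by 190 mm) begins 51 mm behind the grasp point.
Start: joints at [-1.5, 0.527, 1.433, -0, 1.181, -0.178], TCP at [0.155, -0.606, 0.223] pointing down, gripper open.
Joint ranges: [-3.08, 3.08], [-0.75, 2.2], [0.22, 2.44], [-1.43, 4.57], [0, 2.65], [-2.85, 2.85]. Speed limits (rad/s): [2.79, 2.79, 3.14, 3.14, 3.14, 3.14].

INTERFACE

Orientations are given as a unit quaternion [x, y, z, w].
In Python, from rig import robot gives the robot as it stands.
- The arm moves only by the tool drive_tool, never from a script. Its argument "series" is a list of rows, each a list of 7 numbers: the shift along the tool's x, y, z in m, then the turn, a rotation vector about the tool's x, y, z in degrees, then the opening, from 0 (shut) to 1 (fully open). A call has 1 to 5 rows; each row shifts and turns the commanded pose from where the row before left it, along the tool's axes as they then stand; what a row does not reach is not made up. A row lasts 1/8 s, in which the tool goes at most 62.5 mm and 10.7 degrees, less where a joint would pass 70% of its speed; a pose out of reach is approached as far as the arm can. A call is refused whole if a number of a shift passes 0.0625 or a number of a turn 10.7, either way. A call with a gripper value outside its range is refused whole. The fingers move at their own pace and stop on an object; "squeeze" is the grip in N (left out, the last holds). Time passes only in rows, so rows that do not move let the fingers close. It gives the time, the measured TCP pose, the force and the opening at its end, in the units of the state.
- robot.get_obs(): the state, without advancing time (a new reading comes with each control period).
- robot.camera(name): name is "scene" or "top" or "wrist"; returns (picture, depth): 400x640x3 uint8, blue, green, red; 400x640 float32, m along the optical axis (not along the pixel's ray), 0 where there is no reading.
- robot.camera_model(name): a dict with "fx", "fy", "cx", "cy" (pixels), "R" (3x3) and "t" (3): a world point X has camera coordinates R X + t. Camera axes: x right, y down, z forward; pixel columns grow to the right and rows downward; lengths in m; the calibration is good to about 2 mm. A picture is of the moment at which its call begins: read the wrist's pose just before it. camera_model takes no time and is no camera call; for the wrist camera it gives the pose at the moment of the call.
- robot.hand_in(): hands the job in, once; it reports no verdict.
The state is a dict: "time": time; "q": joint angles; "joint_velocities": joint speeds; "joint_torque": joint torques, N m; "position": TCP position; "tool_rot": TCP orientation; "ft_force": force on the tool from outside, world axes, zero at the start; "moment": the same for the moment, N m; "grip_width": finger opening in m.
Only numpy, scipy, OpenCV 4.12 (cv2) and the standard library are available. Lean on these libraries where they do the work, as an engineer would, in place of code of your own. Each camera call takes 0.05 s, during which the arm holds its last target. There are 200 camera calls.

TASK

Take the yellow-handled leak probe out of its holder and guide its tip slowly, at about 4 cm a second, along the whole blue gasket seam of the sample carrier, from the green dot round the corner to the red dot, with the tip about 8 mm above the seam and without pressing on the carrier or shifting it. Then put the probe back in the same hole of its holder, fully home, and let go. Leave the carrier with the orange seam where it is and do not touch it with the probe.

Things in the scene. Friction and masses are not known exactly. Their poses are not given: they have to be found in the camera images.
- probe: Pen-like loose probe, 170 mm long, 0.14 kg, upright in the holder. Origin: its tip (lowest point), z up along it. Steel stem 14 mm thick, slimmer at the tip; black collar 50 mm wide at 90 to 96 mm above the tip rests on the holder's top; round yellow handle 26 mm thick from 96 to 170 mm above the tip: grip it at about 135 mm. Its yaw does not matter.
- holder: Fixed grey block 150 (x) x 66 (y) x 100 mm tall. Origin: centre of underside. Two square 30 mm upright through holes in its frame: x = -38 mm, y = 0 (the probe's) and x = +38 mm, y = 0 (a red-handled stirrer of like shape, top 160 mm above the bench). A probe fully home has its tip 10 mm above the holder's origin.
- carrier_blue: Loose 0.9 kg carrier, white box 200 (x) x 140 (y) x 62 mm tall, steel lid, low black handle (18 mm) mid-lid. Origin: centre of underside. On the lid, 63 mm up, an 8 mm wide blue seam forms an L in its x, y: from the green dot (-60, -40) mm to the corner (60, -40), then to the red dot (60, 40). The gasket's other two sides are grey.
- carrier_orange: Loose 0.9 kg carrier, white box 200 (x) x 140 (y) x 62 mm tall, steel lid, low black handle (18 mm) mid-lid. Origin: centre of underside. On the lid, 63 mm up, an 8 mm wide orange seam forms an L in its x, y: from the green dot (-60, -40) mm to the corner (60, -40), then to the red dot (60, 40). The gasket's other two sides are grey. The wrong one.
Things that resemble listed ones, but are neither listed nor needed, are in the scene too. Of the things shaped like the holder, the grey one is meant. Leave any pink look-alike of the probe alone.

How it is judged:
On the way, in this order (a step that is already met when the one before it is completed fails the run):
1. the probe's tip is at the green dot of the blue seam (within 15 mm each way, no more than 20 mm above the lid), slower than 10 cm/s (x of probe in the frame of carrier_blue between -0.075 and -0.045 m and y of probe in the frame of carrier_blue between -0.055 and -0.025 m and z of probe in the frame of carrier_blue between 0.055 and 0.082 m and linear speed of probe below 0.1 m/s), for 0.15 s.
2. the probe's tip is a third of the way along the long leg of the blue seam (within 15 mm each way, no more than 20 mm above the lid), slower than 10 cm/s (x of probe in the frame of carrier_blue between -0.035 and -0.005 m and y of probe in the frame of carrier_blue between -0.055 and -0.025 m and z of probe in the frame of carrier_blue between 0.055 and 0.082 m and linear speed of probe below 0.1 m/s), for 0.15 s.
3. the probe's tip is two thirds of the way along the long leg of the blue seam (within 15 mm each way, no more than 20 mm above the lid), slower than 10 cm/s (x of probe in the frame of carrier_blue between 0.005 and 0.035 m and y of probe in the frame of carrier_blue between -0.055 and -0.025 m and z of probe in the frame of carrier_blue between 0.055 and 0.082 m and linear speed of probe below 0.1 m/s), for 0.15 s.
4. the probe's tip is at the corner of the blue seam (within 15 mm each way, no more than 20 mm above the lid), slower than 10 cm/s (x of probe in the frame of carrier_blue between 0.045 and 0.075 m and y of probe in the frame of carrier_blue between -0.055 and -0.025 m and z of probe in the frame of carrier_blue between 0.055 and 0.082 m and linear speed of probe below 0.1 m/s), for 0.15 s.
5. the probe's tip is halfway along the short leg of the blue seam (within 15 mm each way, no more than 20 mm above the lid), slower than 10 cm/s (x of probe in the frame of carrier_blue between 0.045 and 0.075 m and y of probe in the frame of carrier_blue between -0.015 and 0.015 m and z of probe in the frame of carrier_blue between 0.055 and 0.082 m and linear speed of probe below 0.1 m/s), for 0.15 s.
6. the probe's tip is at the red dot of the blue seam (within 15 mm each way, no more than 20 mm above the lid), slower than 10 cm/s (x of probe in the frame of carrier_blue between 0.045 and 0.075 m and y of probe in the frame of carrier_blue between 0.025 and 0.055 m and z of probe in the frame of carrier_blue between 0.055 and 0.082 m and linear speed of probe below 0.1 m/s), for 0.15 s.
At the end, for the whole second after the job is handed in: The probe stands at rest and released in its own hole of the holder (within 15 mm of the hole's axis, collar down to within 6 mm of the holder's top, tilted less than 0.15 rad), and both carriers are within 20 mm of where they stood (x of probe in the frame of holder between -0.053 and -0.023 m and y of probe in the frame of holder between -0.015 and 0.015 m and z of probe in the frame of holder between 0.002 and 0.016 m and angle between probe's own z axis and vertical below 0.15 rad and linear speed of probe below 0.02 m/s and distance of each of carrier_blue, carrier_orange from where it was at the start of the episode below 0.02 m); the robot touches nothing.
It fails at once if a carrier is shifted by more than 20 mm (distance of any of carrier_blue, carrier_orange from where it was at the start of the episode above 0.02 m).
It fails at once if the probe presses on the blue-seamed carrier with more than 12 N (contact force between probe and carrier_blue above 12 N).
It fails at once if the probe touches the orange-seamed carrier (more than 1 N) (contact force between probe and carrier_orange above 1 N).
It also fails if it takes over 66 s, if anything falls off the work surface, if the arm or the gripper's body presses on something with over 40 N, if the wrist force passes 120 N, or if a joint passes its speed limit or range.

## Working session

There is one attempt and no reset: what is moved stays moved. The work goes in short steps, Python scripts to look and compute and a tool call to move; the robot and the scene stay as the last step left them, time stands still between calls to the robot, and variables do not carry over. Pictures are saved under pics/ and viewed, about 8 in all and at most 12, crops included, and the job is handed in when it is done.

Besides the shell and the picture viewer there is one more tool, called after "Emit:" as a command line: name --pt "numbers of a row" for each row, then --argument value for the rest. drive_tool: Moves the arm, as the interface text tells. Its arguments: {"type":"object","properties":{"series":{"type":"array"},"squeeze":{"type":"number"}},"required":["series"]}

```bash
mkdir -p pics; ls
python3 - <<'E'
from rig import robot
import cv2,numpy as np
o=robot.get_obs();print(o)
for n in("scene","top"):
    im,d=robot.camera(n);cv2.imwrite(f"pics/{n}0.png",im);np.savez(f"{n}0.npz",im=im,d=d,**robot.camera_model(n))
E
```

```text
pics
{'time': 0.0, 'q': array([-1.49949794e+00,  5.28441611e-01,  1.43393195e+00, -2.62434113e-05,
        1.18138411e+00, -1.78463015e-01]), 'joint_velocities': array([ 0.0005674 , -0.0019555 ,  0.00071259,  0.0012656 , -0.00163216,
       -0.00061828]), 'joint_torque': array([ 5.63784870e-04, -4.40034306e+01, -1.76591760e+01,  6.32326794e-02,
        5.81008801e-02, -1.62421011e-04]), 'position': array([ 0.15447259, -0.60483932,  0.22157729]), 'tool_rot': array([ 9.92211330e-01,  1.24561247e-01,  4.58590252e-05, -1.08160412e-03]), 'ft_force': array([ 0.05385672, -0.32317354,  0.81810128]), 'moment': array([-0.02095968, -0.01610267,  0.00640313]), 'grip_width': 0.0874393039076076}
```

View pics/top0.png

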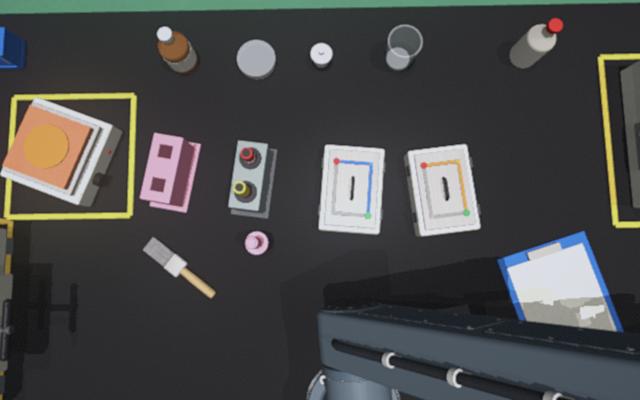

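View pics/scene0.png

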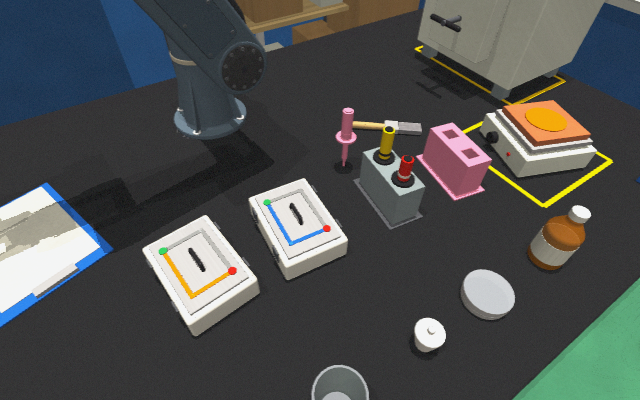

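The top view shows:
- Blue-seamed carrier at about (352,188). Its green dot is at (368,216), the corner at (370,163) and the red dot at (336,161).
- Orange-seamed carrier at (443,189), which is the wrong one.
- Grey holder at (253,178), with the yellow probe at (241,188) and the red stirrer at (248,155).
- Pink look-alikes: a block at (170,172) and a probe at (257,243), both to be left alone.

The probe I want is the yellow one in the grey block. I'll measure the positions and confirm it in a crop.

```bash
cat > h.py <<'E'
import numpy as np,cv2
def world(z,m):
    v,u=np.nonzero(m&(z['d']>0));d=z['d'][v,u]
    c=np.stack([(u-z['cx'])/z['fx']*d,(v-z['cy'])/z['fy']*d,d],1)
    return (c-z['t'])@z['R']
def cloud(z): return world(z,np.ones(z['d'].shape,bool))
E
python3 - <<'E'
from h import *
T={n:dict(np.load(n+"0.npz")) for n in("top","scene")}
P={}
for n,z in T.items():
    hsv=cv2.cvtColor(z['im'],cv2.COLOR_BGR2HSV);H,S,V=[hsv[...,i].astype(int) for i in range(3)]
    box=np.zeros(H.shape,bool)
    if n=="top": box[135:240,225:400]=1
    else: box[110:280,245:430]=1
    M=dict(yellow=(abs(H-28)<6),red=(H<5)|(H>175),green=abs(H-65)<12,blue=abs(H-108)<10)
    for k,m in M.items():
        m=m&box&(S>130)&(V>60)
        w=world(z,m)
        if k in("green","blue"): w=w[abs(w[:,2]-.063)<.02]
        if k=="red":
            hi=w[w[:,2]>.1];lo=w[abs(w[:,2]-.063)<.012]
            print(n,"stir",hi.mean(0),hi[:,2].max(),len(hi)); w=lo
        P[n,k]=w
        print(n,k,len(w),np.median(w,0).round(4),w.min(0).round(4),w.max(0).round(4))
    w=cloud(z)
    # holder top and carrier lid/box rects
    vv=(S<60)&box
    w=world(z,vv); g=w[(abs(w[:,2]-.1)<.004)]
    r=cv2.minAreaRect((g[:,:2]*1000).astype(np.float32));print(n,"holder top",r)
    c=P[n,"blue"]; r=cv2.minAreaRect((c[:,:2]*1000).astype(np.float32));print(n,"blue rect",r)
im=T['scene']['im'];cv2.imwrite("pics/crop.png",cv2.resize(im[95:285,240:500],None,fx=3,fy=3,interpolation=cv2.INTER_CUBIC))
E
```

```text
top yellow 23 [0.4824 0.2248 0.1676] [0.4779 0.2222 0.1571] [0.4961 0.2358 0.1819]
top stir [0.56126497 0.22014905 0.15406852] 0.16533354124995994 80
top red 19 [0.5629 0.031  0.0647] [0.5582 0.0265 0.0617] [0.5676 0.0357 0.069 ]
  return _methods._mean(a, axis=axis, dtype=dtype,
  ret = um.true_divide(
Traceback (most recent call last):
ValueError: zero-size array to reduction operation minimum which has no identity
```

Run:
```python
from h import *
T={n:dict(np.load(n+"0.npz")) for n in("top","scene")}
for n,z in T.items():
    hsv=cv2.cvtColor(z['im'],cv2.COLOR_BGR2HSV);H,S,V=[hsv[...,i].astype(int) for i in range(3)]
    box=np.zeros(H.shape,bool)
    if n=="top": box[135:240,225:400]=1;print(hsv[216,368])
    else: box[110:280,245:430]=1;print(hsv[202,267])
    M=dict(yellow=(abs(H-28)<6),red=(H<5)|(H>175),green=abs(H-70)<18,blue=abs(H-108)<10)
    for k,m in M.items():
        m=m&box&(S>100)&(V>50)
        w=world(z,m)
        if k in("green","blue"): w=w[abs(w[:,2]-.063)<.02]
        if k=="red":
            hi=w[w[:,2]>.1];w=w[abs(w[:,2]-.063)<.012]
            if len(hi):print(n,"stir",np.median(hi,0),hi[:,2].max(),len(hi))
        if k=="yellow": w=w[w[:,2]>.11]
        if len(w):
            print(n,k,len(w),w.mean(0).round(4),w.min(0).round(4),w.max(0).round(4))
        if k=="blue": print(n,"blue rect",cv2.minAreaRect((w[:,:2]*1000).astype(np.float32)))
    w=world(z,(S<70)&box); g=w[(abs(w[:,2]-.1)<.005)]
    print(n,"holder",len(g),cv2.minAreaRect((g[:,:2]*1000).astype(np.float32)))
    g=w[(abs(w[:,2]-.0625)<.006)&(w[:,1]<.15)&(w[:,1]>-.09)]
    print(n,"lid",len(g),cv2.minAreaRect((g[:,:2]*1000).astype(np.float32)),np.median(g[:,2]))
im=T['scene']['im'];cv2.imwrite("pics/crop.png",cv2.resize(im[95:285,240:500],None,fx=3,fy=3,interpolation=cv2.INTER_CUBIC))
```

```text
[ 69 102 210]
top yellow 85 [0.4879 0.2311 0.1759] [0.4779 0.2222 0.1257] [0.5006 0.2446 0.1838]
top stir [0.56073787 0.22110352 0.15926386] 0.16643406472861313 112
top red 23 [0.5633 0.0309 0.065 ] [0.5581 0.0263 0.0617] [0.5694 0.0359 0.069 ]
top green 17 [ 0.4376 -0.038   0.0653] [ 0.4325 -0.0414  0.0627] [ 0.4439 -0.0346  0.0676]
top blue 164 [ 0.5229 -0.0327  0.0638] [ 0.4462 -0.0496  0.0592] [0.5631 0.0196 0.0688]
top blue rect ((517.488525390625, -35.624603271484375), (130.77734375, 60.666969299316406), 26.520721435546875)
top holder 1299 ((496.6173095703125, 230.22251892089844), (84.48322296142578, 220.70730590820312), 89.28675079345703)
top lid 4063 ((500.0509948730469, -3.2172012329101562), (144.96153259277344, 196.67576599121094), 84.7338638305664) 0.06239545188929192
[ 69 189 214]
scene yellow 308 [0.4971 0.226  0.1514] [0.4809 0.2185 0.1101] [0.5051 0.243  0.1834]
scene stir [0.57295321 0.21349832 0.14316017] 0.16285097445960817 248
scene red 44 [0.564  0.0287 0.0646] [0.5556 0.0209 0.0615] [0.5725 0.0357 0.067 ]
scene green 31 [ 0.4378 -0.0401  0.0652] [ 0.4301 -0.047   0.0625] [ 0.444  -0.0329  0.0673]
scene blue 296 [ 0.5273 -0.0335  0.0637] [ 0.4422 -0.0554  0.0611] [0.5661 0.0205 0.0662]
scene blue rect ((505.223876953125, -12.304306030273438), (76.04714965820312, 119.47142791748047), 84.69831848144531)
scene holder 901 ((481.49169921875, 225.50035095214844), (82.04583740234375, 250.4930419921875), 89.29827880859375)
scene lid 3851 ((501.819091796875, -5.3040618896484375), (146.6750030517578, 195.28167724609375), 84.77301788330078) 0.0625756095216557
```

View pics/crop.png

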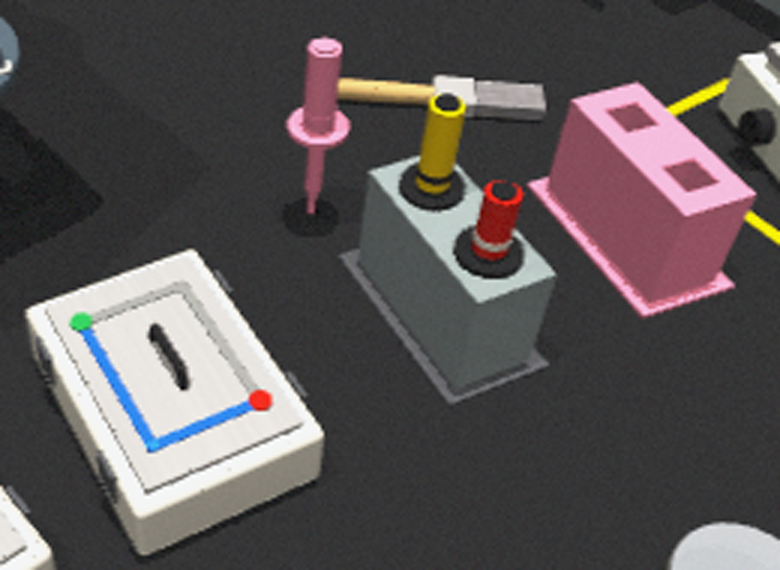

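Confirmed in the crop: the yellow-handled probe at (440,145) stands in the grey holder, and the pink ones are separate. Next I'll fit the handle axes and work out the first moves.

```bash
cat >> h.py <<'E'
from scipy.optimize import least_squares
from scipy.spatial.transform import Rotation as Ro
def axis(w,r=.013): # vertical cylinder axis
    f=lambda p:np.hypot(w[:,0]-p[0],w[:,1]-p[1])-r
    return least_squares(f,w[:,:2].mean(0),loss='soft_l1',f_scale=.002).x
def totool(o,target):
    return Ro.from_quat(o['tool_rot']).inv().apply(np.array(target)-o['position'])
E
python3 - <<'E'
from h import *
for n in("top","scene"):
    z=dict(np.load(n+"0.npz"))
    hsv=cv2.cvtColor(z['im'],cv2.COLOR_BGR2HSV);H,S,V=[hsv[...,i].astype(int) for i in range(3)]
    box=np.zeros(H.shape,bool)
    if n=="top": box[135:240,225:290]=1
    else: box[110:220,350:430]=1
    for k,m,t in(("y",abs(H-28)<6,.172),("r",(H<5)|(H>175),.152)):
        w=world(z,m&box&(S>100)); a=w[(w[:,2]>.112)&(w[:,2]<t)]
        w=cloud(z)
        c=axis(a)
        w=w[(np.hypot(*(w[:,:2]-c).T)<.012)&(w[:,2]>t+.003)]
        print(n,k,len(a),c,"cap",len(w),w.mean(0))
    print("cam",-z['R'].T@z['t'])
E
```

```text
top y 18 [0.49098431 0.23537834] cap 108 [0.49065851 0.23490505 0.18162817]
top r 31 [0.56634696 0.2246785 ] cap 101 [0.56597044 0.22434822 0.16196978]
cam [0.37033447 0.07738906 1.07499974]
scene y 230 [0.49050035 0.23332731] cap 65 [0.49217688 0.23113349 0.18198063]
scene r 140 [0.56550355 0.22264636] cap 74 [0.56671118 0.22090745 0.16175661]
cam [ 0.93137274 -0.24088444  0.66325425]
```

Emit:
drive_tool --pt "0.05 -0.03 -0.01 0 0 9.8 1" --pt "0.055 -0.02 -0.01 0 0 9.7 1" --pt "0.05 -0.03 -0.01 0 0 0 1" --pt "0.05 -0.03 0 0 0 0 1" --pt "0.03 -0.05 0 0 0 0 1"

```text
time: 0.72
position: [0.3905, -0.442, 0.2523]
tool_rot: [0.999, -0.045, 0.001, 0.001]
ft_force: [0.2, 0.4, -1.0]
grip_width: 0.0871
```

Emit:
drive_tool --pt "0.0078 -0.0625 0 0 0 0 1" --pt "0.0078 -0.0625 0 0 0 0 1" --pt "0.0078 -0.0625 0 0 0 0 1" --pt "0.0078 -0.0625 0 0 0 0 1" --pt "0.0078 -0.0625 0 0 0 0 1"

```text
time: 1.35
position: [0.4548, -0.1347, 0.2524]
tool_rot: [0.999, -0.046, -0.0, -0.0]
ft_force: [-0.2, -0.6, 0.4]
grip_width: 0.0874
```

Emit:
drive_tool --pt "0 -0.0625 0 0 0 0 1" --pt "0 -0.0625 0 0 0 0 1" --pt "0 -0.0625 0 0 0 0 1" --pt "0 -0.0625 0 0 0 0 1" --pt "0 0 0 0 0 0 1"

```text
time: 1.98
position: [0.4767, 0.1163, 0.2523]
tool_rot: [0.999, -0.042, -0.0, -0.0]
ft_force: [-0.0, -0.8, -0.2]
grip_width: 0.0869
```

Run:
```python
from h import *
from rig import robot
o=robot.get_obs();m=robot.camera_model("wrist");im,d=robot.camera("wrist")
z=dict(d=d,**m);np.savez("w1.npz",im=im,**z)
print(o['position'],o['tool_rot'],totool(o,[.491,.234,.126]))
cv2.imwrite("pics/w1.png",im)
hsv=cv2.cvtColor(im,cv2.COLOR_BGR2HSV);H,S,V=[hsv[...,i].astype(int) for i in range(3)]
for k,mm,t in(("y",abs(H-28)<6,.172),("r",(H<5)|(H>175),.152)):
    w=world(z,mm&(S>100));w=w[(w[:,2]>.112)&(w[:,2]<t)&(w[:,1]>.15)]
    if len(w)>10:print(k,len(w),axis(w))
```

```text
[0.47667864 0.11632863 0.25228311] [ 9.99137716e-01 -4.15158257e-02 -2.65912820e-04 -4.36045552e-04] [ 0.00458167 -0.11834656  0.12638108]
y 312 [0.48952774 0.23375616]
r 499 [0.56496923 0.22332154]
```

View pics/w1.png

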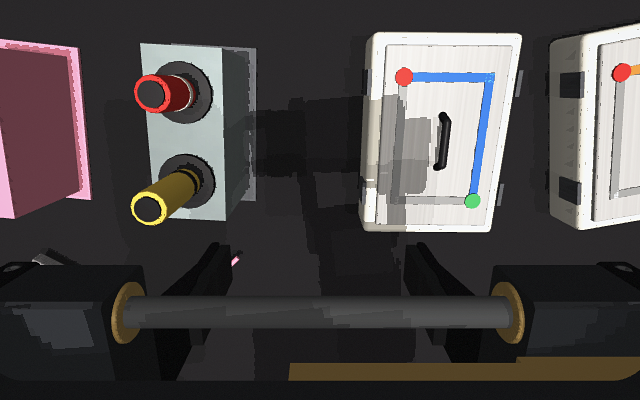

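The wrist view shows the yellow handle at about (165,195) and the red stirrer at (165,95). The blue carrier is fully in view, with green at (472,201), the corner at (489,77) and red at (403,76). The orange carrier is at the right edge. I'll move over the probe and refine the seam from this picture.

Emit:
drive_tool --pt "0.002 -0.06 0 0 0 0 1" --pt "0.0015 -0.058 0 0 0 0 1" --pt "0 0 0 0 0 0 1"

```text
time: 2.4
position: [0.4921, 0.2308, 0.2522]
tool_rot: [0.999, -0.044, 0.0, -0.0]
ft_force: [0.5, 0.2, -0.7]
grip_width: 0.0873
```

Run:
```python
from h import *
from rig import robot
z=dict(np.load("w1.npz"));im=z['im']
hsv=cv2.cvtColor(im,cv2.COLOR_BGR2HSV);H,S,V=[hsv[...,i].astype(int) for i in range(3)]
B=np.zeros(H.shape,bool);B[40:225,370:520]=1
ds={}
for k,mm in(("g",abs(H-70)<18),("r",(H<5)|(H>175)),("b",abs(H-108)<10)):
    w=world(z,mm&B&(S>100));w=w[abs(w[:,2]-.065)<.01];ds[k]=w
    print(k,len(w),w.mean(0),(w.min(0)+w.max(0))/2)
# fit L pose: dots + seam centre line
g,r=ds['g'].mean(0)[:2],ds['r'].mean(0)[:2];b=ds['b'][:,:2]
def f(p):
    R=np.array([[np.cos(p[2]),-np.sin(p[2])],[np.sin(p[2]),np.cos(p[2])]]);q=(b-p[:2])@R
    d=np.where((q[:,0]-.06)>(-(q[:,1]+.04)),q[:,0]-.06,q[:,1]+.04)
    d=np.where(abs(q[:,0]-.06)<abs(q[:,1]+.04),q[:,0]-.06,q[:,1]+.04)
    gd=(g-p[:2])@R-[-.06,-.04];rd=(r-p[:2])@R-[.06,.04]
    return np.r_[d,5*gd,5*rd]
s=least_squares(f,[.5,-.004,-.09],loss='soft_l1',f_scale=.003);p=s.x;print("carrier",p[:2],np.degrees(p[2]),np.abs(s.fun).mean())
R=np.array([[np.cos(p[2]),-np.sin(p[2])],[np.sin(p[2]),np.cos(p[2])]])
for q in((-.06,-.04),(.06,-.04),(.06,.04)):print(R@q+p[:2])
o=robot.get_obs();print(o['position'],Ro.from_quat(o['tool_rot']).as_matrix()[:,0],totool(o,[.490,.234,.126]))
```

```text
g 180 [ 0.43661406 -0.03889746  0.06510796] [ 0.4512159  -0.0229445   0.06523728]
r 249 [0.56253923 0.02938384 0.06493091] [0.52458777 0.01915051 0.06585482]
b 1694 [ 0.52593523 -0.03226869  0.06402208] [ 0.50483498 -0.01666497  0.06401713]
carrier [ 0.49947865 -0.00477874] -5.158461423644 0.0020478446190529856
[ 0.43612524 -0.0392221 ]
[ 0.55563922 -0.05001137]
[0.56283207 0.02966462]
[0.49213472 0.2308097  0.25224451] [ 9.96136392e-01 -8.78189191e-02  3.55132888e-04] [-0.00245148 -0.0029404   0.12624482]
```

Emit:
drive_tool --pt "-0.0025 -0.003 0.03 0 0 0 1" --pt "0 0 0.04 0 0 0 1" --pt "0 0 0.03 0 0 0 1" --pt "0 0 0.02 0 0 0 1" --pt "0 0 0.006 0 0 0 1"

```text
time: 3.02
position: [0.4887, 0.23, 0.1252]
tool_rot: [0.999, -0.047, -0.002, 0.001]
ft_force: [0.4, 0.1, 0.4]
grip_width: 0.0873
```

Emit:
drive_tool --pt "0 0 0 0 0 0 0.5" --pt "0 0 0 0 0 0 0.2" --pt "0 0 0 0 0 0 0.2" --pt "0 0 0 0 0 0 0.2" --pt "0 0 0 0 0 0 0.2" --squeeze 25

```text
time: 3.65
position: [0.4894, 0.2328, 0.1268]
tool_rot: [0.999, -0.045, 0.0, -0.0]
ft_force: [0.4, 0.7, -0.9]
grip_width: 0.0448
```

Emit:
drive_tool --pt "0 0 0 0 0 0 0.1" --pt "0 0 0 0 0 0 0.1" --pt "0 0 0 0 0 0 0.1" --pt "0 0 0 0 0 0 0.1" --pt "0 0 0 0 0 0 0.1"

```text
time: 4.28
position: [0.4894, 0.2327, 0.1265]
tool_rot: [0.999, -0.045, 0.0, -0.0]
ft_force: [-0.2, 1.1, -0.3]
grip_width: 0.0253
```

Emit:
drive_tool --pt "0 0 0 0 0 0 0" --pt "0 0 0 0 0 0 0" --pt "0 0 0 0 0 0 0" --pt "0 0 0 0 0 0 0"

```text
time: 4.78
position: [0.4893, 0.2326, 0.1265]
tool_rot: [0.999, -0.045, -0.0, 0.0]
ft_force: [0.1, 0.8, -0.9]
grip_width: 0.0252
```

Emit:
drive_tool --pt "0 0 -0.01 0 0 0 0" --pt "0 0 -0.03 0 0 0 0" --pt "0 0 -0.03 0 0 0 0" --pt "0 0 -0.03 0 0 0 0" --pt "0 0 -0.02 0 0 0 0" --squeeze 35

```text
time: 5.4
position: [0.4897, 0.2326, 0.2487]
tool_rot: [0.999, -0.045, 0.001, -0.0]
ft_force: [-0.5, 0.7, -1.8]
grip_width: 0.0252
```

Emit:
drive_tool --pt "0 0 0 0 0 0 0" --pt "0 0 0 0 0 0 0"

```text
time: 5.65
position: [0.4886, 0.2324, 0.246]
tool_rot: [0.999, -0.045, -0.001, 0.0]
ft_force: [-0.1, -0.7, -1.5]
grip_width: 0.0252
```

Run:
```python
from h import *
from rig import robot
o=robot.get_obs();print(o['position'],o['ft_force'],o['grip_width'],totool(o,[.4365,-.039,o['position'][2]]))
im,d=robot.camera("scene");z=dict(d=d,**robot.camera_model("scene"))
cv2.imwrite("pics/lift.png",cv2.resize(im[30:230,300:500],None,fx=3,fy=3))
w=cloud(z)
p=o['position'];w=w[(np.hypot(*(w[:,:2]-p[:2]).T)<.035)&(w[:,2]<.23)&(w[:,2]>.104)]
print(w[:,2].min())
for lo in np.arange(.11,.23,.015):
    a=w[(w[:,2]>=lo)&(w[:,2]<lo+.015)]
    if len(a)>5:print(lo.round(3),len(a),a.mean(0)[:2]-p[:2],axis(a,.007)-p[:2])
```

```text
[0.48859056 0.23237802 0.24595521] [-0.09109269 -0.65696799 -1.48096402] 0.025220570289638797 [-2.73304487e-02  2.74977207e-01  1.98852290e-04]
0.12948818039882432
0.125 10 [ 0.00312262 -0.00201382] [-0.00282721  0.00100926]
0.14 14 [ 0.00380644 -0.00257631] [-0.00109368  0.00181033]
0.155 34 [ 0.00474502 -0.00372627] [0.0010834  0.00031408]
0.17 37 [ 0.00495135 -0.00393086] [ 0.0008413  -0.00023394]
0.185 41 [ 0.00490824 -0.00409072] [ 0.00109062 -0.00029332]
0.2 21 [ 0.00489666 -0.00438496] [ 0.00138667 -0.0002537 ]
0.215 222 [ 0.00843122 -0.00753705] [ 0.00961865 -0.0086458 ]
```

View pics/lift.png

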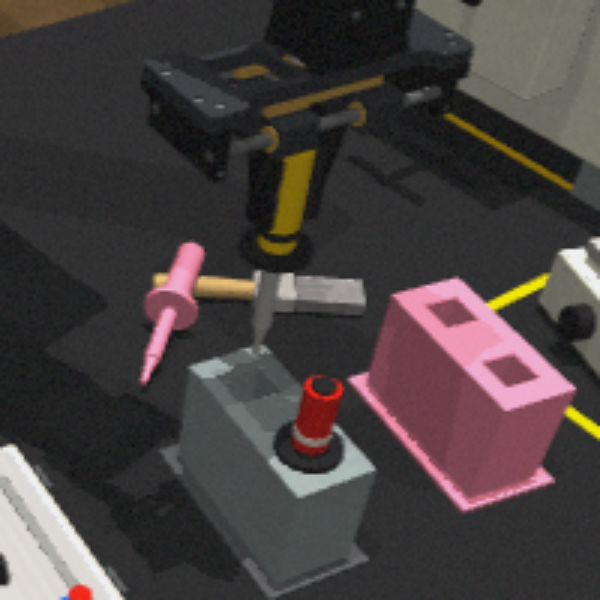

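The probe is held upright and clear of the holder, with its tip near crop (257,350) and the hole visible below. The free-standing pink look-alike now leans or lies at crop (170,310). I'll leave it alone and check it again at the end. Next I'll travel to the green dot.

Emit:
drive_tool --pt "-0.0055 0.045 0 0 0 0 0" --pt "-0.0055 0.06 0 0 0 0 0" --pt "-0.0055 0.06 0 0 0 0 0" --pt "-0.0055 0.06 0 0 0 0 0" --pt "-0.0055 0.05 0 0 0 0 0"

```text
time: 6.32
position: [0.436, -0.0405, 0.2457]
tool_rot: [0.999, -0.046, -0.001, -0.0]
ft_force: [1.0, 0.6, -2.0]
grip_width: 0.0255
```

Emit:
drive_tool --pt "0 0 0.01 0 0 0 0" --pt "0 0 0.01 0 0 0 0" --pt "0 0 0.01 0 0 0 0" --pt "0 0 0.005 0 0 0 0"

```text
time: 6.82
position: [0.4366, -0.0374, 0.2104]
tool_rot: [0.999, -0.044, -0.001, -0.0]
ft_force: [0.3, -0.5, -0.6]
grip_width: 0.0256
```

Run:
```python
from h import *
from rig import robot
o=robot.get_obs();print(o['position'],o['tool_rot'],o['ft_force'],o['grip_width'],totool(o,[.4365,-.039,.188]))
im,d=robot.camera("scene")
cv2.imwrite("pics/g.png",cv2.resize(im[100:280,210:390],None,fx=3,fy=3))
```

```text
[ 0.43663025 -0.03737861  0.21042585] [ 9.99026893e-01 -4.40920378e-02 -1.01180882e-03 -3.69272274e-04] [ 0.32407476 -0.54288539 -0.60783694] 0.025630874171571512 [5.91607617e-05 1.64110769e-03 2.24247185e-02]
```

View pics/g.png

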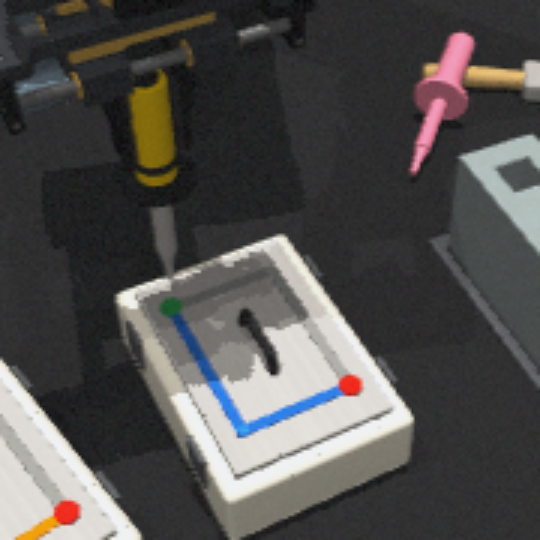

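The tip, at crop (172,270), is about 30 mm above the green dot at (172,307) and well aligned with it. I'll descend and hold.

Emit:
drive_tool --pt "0 0.0015 0.008 0 0 0 0" --pt "0 0 0.008 0 0 0 0" --pt "0 0 0.0065 0 0 0 0" --pt "0 0 0 0 0 0 0" --pt "0 0 0 0 0 0 0"

```text
time: 7.5
position: [0.4371, -0.0404, 0.1891]
tool_rot: [0.999, -0.045, 0.0, 0.0]
ft_force: [0.2, 0.0, -2.6]
grip_width: 0.0255
```

Run:
```python
from h import *
from rig import robot
o=robot.get_obs();print(o['position'],o['ft_force'],o['joint_velocities'].round(3),totool(o,[.4365,-.039,.188]),totool(o,[.556,-.05,.188]))
im,d=robot.camera("scene");z=dict(d=d,**robot.camera_model("scene"))
w=cloud(z);t=o['position']-[0,0,.1165]
w=w[(np.hypot(*(w[:,:2]-t[:2]).T)<.012)&(w[:,2]>.05)&(w[:,2]<.13)]
print(np.histogram(w[:,2],bins=np.arange(.05,.13,.005)))
a=w[w[:,2]>.085];print(a.mean(0)-o['position'])
```

```text
[ 0.43709607 -0.0403625   0.18913231] [ 0.19332618  0.04293689 -2.55033447] [-0.001 -0.005 -0.003 -0.001  0.001 -0.002] [-0.0007173  -0.00130301  0.00113202] [ 0.11928783 -0.00117075  0.00116288]
(array([ 0,  0, 44, 18,  1,  5,  4,  5,  3,  6,  5, 14, 14, 11, 11]), array([0.05 , 0.055, 0.06 , 0.065, 0.07 , 0.075, 0.08 , 0.085, 0.09 ,
       0.095, 0.1  , 0.105, 0.11 , 0.115, 0.12 , 0.125]))
[ 0.00610678 -0.00192502 -0.07750036]
```

Emit:
drive_tool --pt "0.005 -0.001 0.001 0 0 0 0" --pt "0.005 0 0 0 0 0 0" --pt "0.005 0 0 0 0 0 0" --pt "0.005 0 0 0 0 0 0" --pt "0.005 0 0 0 0 0 0"

```text
time: 8.18
position: [0.4624, -0.0415, 0.188]
tool_rot: [0.999, -0.045, 0.0, 0.0]
ft_force: [-0.3, 0.0, -1.3]
grip_width: 0.0254
```

Emit:
drive_tool --pt "0.005 0 0 0 0 0 0" --pt "0.005 0 0 0 0 0 0" --pt "0.005 0 0 0 0 0 0" --pt "0.005 0 0 0 0 0 0" --pt "0.005 0 0 0 0 0 0"

```text
time: 8.8
position: [0.4872, -0.0438, 0.188]
tool_rot: [0.999, -0.045, 0.0, -0.0]
ft_force: [-0.0, -0.3, -1.5]
grip_width: 0.0255
```

Emit:
drive_tool --pt "0.005 0 0 0 0 0 0" --pt "0.005 0 0 0 0 0 0" --pt "0.005 0 0 0 0 0 0" --pt "0.005 0 0 0 0 0 0" --pt "0.005 0 0 0 0 0 0"

```text
time: 9.43
position: [0.5121, -0.0461, 0.188]
tool_rot: [0.999, -0.045, -0.0, -0.0]
ft_force: [-0.2, 0.6, -1.7]
grip_width: 0.0252
```

Emit:
drive_tool --pt "0.005 0 0 0 0 0 0" --pt "0.005 0 0 0 0 0 0" --pt "0.005 0 0 0 0 0 0" --pt "0.005 0 0 0 0 0 0" --pt "0.005 0 0 0 0 0 0"

```text
time: 10.05
position: [0.537, -0.0483, 0.188]
tool_rot: [0.999, -0.045, -0.0, 0.0]
ft_force: [0.1, -0.3, -1.7]
grip_width: 0.0251
```

Emit:
drive_tool --pt "0.005 0 0 0 0 0 0" --pt "0.005 0 0 0 0 0 0" --pt "0.005 0 0 0 0 0 0" --pt "0.004 0 0 0 0 0 0" --pt "0 0 0 0 0 0 0"

```text
time: 10.68
position: [0.5559, -0.0501, 0.188]
tool_rot: [0.999, -0.045, 0.0, 0.0]
ft_force: [-0.3, -0.2, -1.5]
grip_width: 0.0253
```

Run:
```python
from h import *
from rig import robot
o=robot.get_obs();print(o['time'],o['position'],o['ft_force'],totool(o,[.556,-.05,.188]),totool(o,[.563,.0297,.188]))
im,d=robot.camera("scene")
cv2.imwrite("pics/c.png",cv2.resize(im[150:290,230:370],None,fx=4,fy=4))
```

```text
10.675 [ 0.55589963 -0.05008172  0.18802379] [-0.26605487 -0.23197391 -1.53365168] [ 9.25738211e-05 -9.04595865e-05  2.38067310e-05] [-1.38604639e-04 -8.00969378e-02  2.13081875e-05]
```

View pics/c.png

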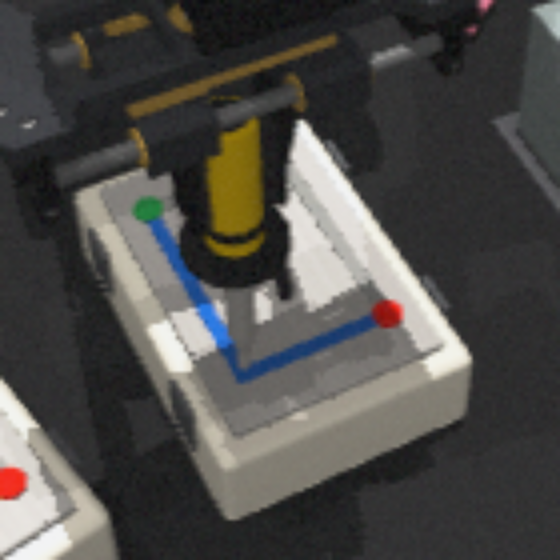

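The tip, at crop (243,365), is just above the corner at (243,378). There is no contact and the carrier hasn't moved. Now the short leg, 80 mm along tool -y.

Emit:
drive_tool --pt "0 -0.005 0 0 0 0 0" --pt "0 -0.005 0 0 0 0 0" --pt "0 -0.005 0 0 0 0 0" --pt "0 -0.005 0 0 0 0 0" --pt "0 -0.005 0 0 0 0 0"

```text
time: 11.35
position: [0.5579, -0.0247, 0.1881]
tool_rot: [0.999, -0.045, 0.0, -0.0]
ft_force: [0.8, -0.2, -1.8]
grip_width: 0.0255
```

Emit:
drive_tool --pt "0 -0.005 0 0 0 0 0" --pt "0 -0.005 0 0 0 0 0" --pt "0 -0.005 0 0 0 0 0" --pt "0 -0.005 0 0 0 0 0" --pt "0 -0.005 0 0 0 0 0"

```text
time: 11.98
position: [0.5601, 0.0001, 0.1881]
tool_rot: [0.999, -0.045, -0.0, 0.0]
ft_force: [-0.8, -0.3, -1.3]
grip_width: 0.0253
```

Emit:
drive_tool --pt "0 -0.005 0 0 0 0 0" --pt "0 -0.005 0 0 0 0 0" --pt "0 -0.005 0 0 0 0 0" --pt "0 -0.005 0 0 0 0 0" --pt "0 -0.005 0 0 0 0 0"

```text
time: 12.6
position: [0.5624, 0.025, 0.188]
tool_rot: [0.999, -0.045, -0.0, -0.0]
ft_force: [-0.3, -0.2, -1.8]
grip_width: 0.0255
```

Emit:
drive_tool --pt "0 -0.005 0 0 0 0 0" --pt "0 0 0 0 0 0 0" --pt "0 0 0 0 0 0 0" --pt "0 0 0 0 0 0 0"

```text
time: 13.1
position: [0.5628, 0.0295, 0.1881]
tool_rot: [0.999, -0.045, 0.0, 0.0]
ft_force: [0.2, 0.3, -1.4]
grip_width: 0.0249
```

Run:
```python
from h import *
from rig import robot
o=robot.get_obs();print(o['time'],o['position'],o['ft_force'],totool(o,[.563,.0297,.188]))
im,d=robot.camera("scene")
cv2.imwrite("pics/r.png",cv2.resize(im[150:290,230:370],None,fx=4,fy=4))
```

```text
13.1 [0.56282182 0.0294804  0.18806309] [ 0.18960727  0.31021705 -1.43764713] [ 1.57544061e-04 -2.34847303e-04  6.30784210e-05]
```

View pics/r.png

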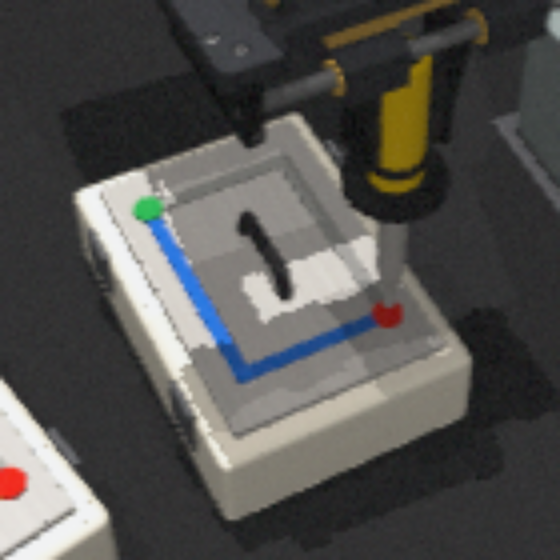

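The tip is over the red dot at crop (388,314) and the carrier is still in place. Lifting and returning to the hole.

Emit:
drive_tool --pt "0 0 -0.02 0 0 0 0" --pt "0 0 -0.04 0 0 0 0" --pt "-0.045 0 0 0 0 0 0" --pt "-0.046 -0.02 0 0 0 0 0" --pt "0 -0.05 0 0 0 0 0"

```text
time: 13.78
position: [0.4735, 0.1071, 0.2474]
tool_rot: [0.999, -0.047, -0.003, 0.0]
ft_force: [1.7, -0.1, -0.2]
grip_width: 0.0252
```

Emit:
drive_tool --pt "0 -0.05 0 0 0 0 0" --pt "0 -0.05 0 0 0 0 0" --pt "0 -0.026 0 0 0 0 0" --pt "0 0 0 0 0 0 0" --pt "0 0 0 0 0 0 0"

```text
time: 14.4
position: [0.4896, 0.2324, 0.2479]
tool_rot: [0.999, -0.045, -0.0, 0.0]
ft_force: [0.9, -0.7, -1.1]
grip_width: 0.0252
```

Run:
```python
from h import *
from rig import robot
o=robot.get_obs();print(o['time'],o['position'],o['tool_rot'],totool(o,[.4893,.2327,.1265]))
im,d=robot.camera("scene")
cv2.imwrite("pics/hole.png",cv2.resize(im[60:220,320:480],None,fx=4,fy=4))
```

```text
14.4 [0.48960708 0.23240996 0.2478831 ] [ 9.98974567e-01 -4.52720459e-02 -3.03095456e-04  4.06494585e-04] [-0.00026302 -0.00036299  0.121383  ]
```

View pics/hole.png

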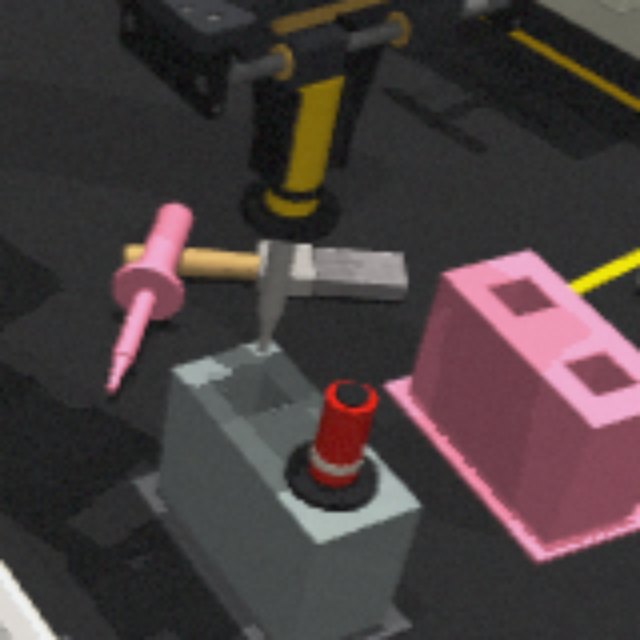

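The tip at crop (265,345) is above the yellow probe's hole at (262,385), in the same pose as at lift-off. Lowering it.

Emit:
drive_tool --pt "0 0 0.01 0 0 0 0" --pt "0 0 0.015 0 0 0 0" --pt "0 0 0.015 0 0 0 0" --pt "0 0 0.015 0 0 0 0" --pt "0 0 0.015 0 0 0 0"

```text
time: 15.08
position: [0.4897, 0.233, 0.1767]
tool_rot: [0.999, -0.045, -0.0, 0.0]
ft_force: [-0.5, 0.5, -0.5]
grip_width: 0.0255
```

Emit:
drive_tool --pt "0 0 0.015 0 0 0 0" --pt "0 0 0.015 0 0 0 0" --pt "0 0 0.01 0 0 0 0" --pt "0 0 0.006 0 0 0 0" --pt "0 0 0 0 0 0 0"

```text
time: 15.7
position: [0.4898, 0.2331, 0.1317]
tool_rot: [0.999, -0.045, -0.0, 0.0]
ft_force: [-0.1, 0.2, -1.8]
grip_width: 0.0256
```

Emit:
drive_tool --pt "0 0 0.002 0 0 0 0" --pt "0 0 0.002 0 0 0 0" --pt "0 0 0 0 0 0 0" --pt "0 0 0 0 0 0 0"

```text
time: 16.2
position: [0.49, 0.2331, 0.1282]
tool_rot: [0.999, -0.045, 0.0, -0.0]
ft_force: [-0.8, -0.3, -1.3]
grip_width: 0.0256
```

Emit:
drive_tool --pt "0 0 0.001 0 0 0 0" --pt "0 0 0.0005 0 0 0 0" --pt "0 0 0 0 0 0 0" --pt "0 0 0 0 0 0 0.35" --pt "0 0 0 0 0 0 0.4"

```text
time: 16.82
position: [0.4901, 0.2331, 0.1267]
tool_rot: [0.999, -0.045, 0.0, -0.0]
ft_force: [0.4, 0.1, 0.2]
grip_width: 0.0325
```

Emit:
drive_tool --pt "0 0 0 0 0 0 1" --pt "0 0 0 0 0 0 1" --pt "0 0 0 0 0 0 1" --pt "0 0 0 0 0 0 1" --pt "0 0 0 0 0 0 1"

```text
time: 17.45
position: [0.4899, 0.2331, 0.1265]
tool_rot: [0.999, -0.045, -0.0, -0.0]
ft_force: [-0.5, -0.5, -0.5]
grip_width: 0.0766
```

Emit:
drive_tool --pt "0 0 0 0 0 0 1" --pt "0 0 -0.01 0 0 0 1" --pt "0 0 -0.03 0 0 0 1" --pt "0 0 -0.05 0 0 0 1" --pt "0 0 -0.05 0 0 0 1"

```text
time: 18.08
position: [0.4897, 0.233, 0.2685]
tool_rot: [0.999, -0.045, 0.0, -0.0]
ft_force: [0.6, 0.1, 0.2]
grip_width: 0.0871
```

Emit:
drive_tool --pt "-0.03 0 -0.05 0 0 0 1" --pt "0 0.05 0 0 0 0 1" --pt "0 0.06 0 0 0 0 1" --pt "0 0 0 0 0 0 1" --pt "0 0 0 0 0 0 1"

```text
time: 18.7
position: [0.4502, 0.1263, 0.3171]
tool_rot: [0.999, -0.046, 0.0, -0.0]
ft_force: [0.2, 0.8, 0.3]
grip_width: 0.0873
```

Run:
```python
from h import *
from rig import robot
o=robot.get_obs();print(o['time'],o['position'],o['grip_width'],o['ft_force'])
im,d=robot.camera("scene");z=dict(d=d,**robot.camera_model("scene"))
z0=dict(np.load("scene0.npz"))
for zz,ii in((z0,z0['im']),(z,im)):
    hsv=cv2.cvtColor(ii,cv2.COLOR_BGR2HSV);H,S=hsv[...,0].astype(int),hsv[...,1]
    B=np.zeros(H.shape,bool);B[110:220,350:430]=1
    w=world(zz,(abs(H-28)<6)&B&(S>100));a=w[(w[:,2]>.112)&(w[:,2]<.172)]
    lo,hi=a[a[:,2]<.135],a[a[:,2]>.15]
    print("probe",axis(a),"tilt",(axis(hi)-axis(lo)),"ztop",w[:,2].max())
    for nm,y0,y1 in(("blue",-.09,.1),("orange",-.3,-.12)):
        w=cloud(zz);g=w[(abs(w[:,2]-.0625)<.005)&(w[:,1]>y0)&(w[:,1]<y1)&(w[:,0]>.38)&(w[:,0]<.63)]
        print(nm,cv2.minAreaRect((g[:,:2]*1000).astype(np.float32))[0],len(g))
cv2.imwrite("pics/end.png",cv2.resize(im[60:360,130:530],None,fx=2,fy=2))
```

```text
18.7 [0.4502042  0.12632286 0.31711627] 0.08728920882646618 [0.15801851 0.79761998 0.26042187]
probe [0.49050035 0.23332731] tilt [0.00026784 0.0001612 ] ztop 0.18338055069834192
blue (502.265625, -5.917472839355469) 3879
orange (496.7356262207031, -217.44729614257812) 5317
probe [0.49098801 0.23332161] tilt [-3.20608999e-04 -8.16252320e-05] ztop 0.1837022688117612
blue (502.8203125, -5.998481750488281) 3873
orange (497.64031982421875, -217.1935272216797) 5327
```

View pics/end.png

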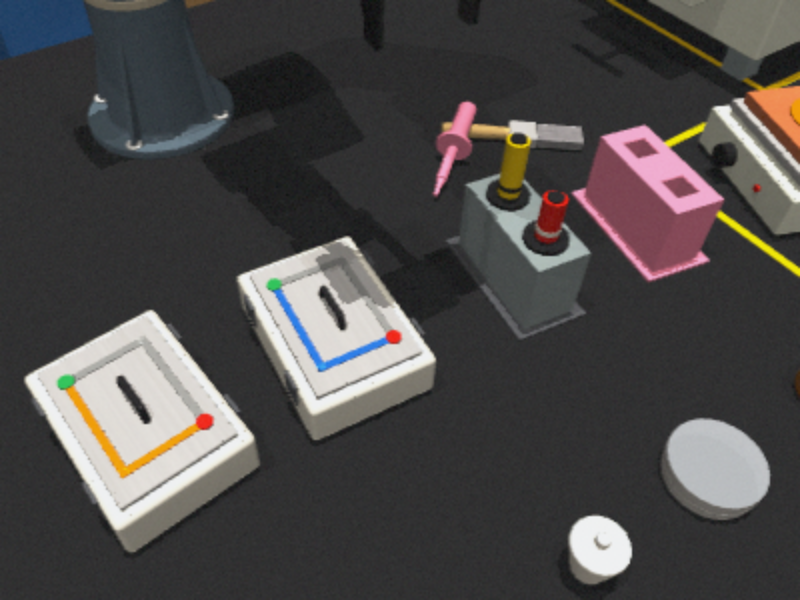

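The probe, at (514,165), is home in the grey holder, upright and released. Both carriers are in place and the gripper is clear. Handing in.

```bash
python3 -c "
from rig import robot
print(robot.hand_in())"
```

```text
the job is handed in; nothing more can be done
None
```

I took the yellow-handled probe from the grey holder and guided it along the blue seam from the green dot round the corner to the red dot. I then put it back in the same hole, released it and handed the job in at about 19 s. The sweep ran at about 4 cm/s with the tip about 8 mm above the lid, and the wrist force readings gave no sign of contact.

In the last check, the probe was within about 0.5 mm of its starting position and height, with no measurable tilt. Both carriers were within 1 mm of where they started, and the open gripper was clear of everything.

**Pink look-alike:** the free-standing pink probe was upright in the first picture but was leaning or lying over by the time I lifted the yellow one, and it stayed like that. I never reached for it and saw no clear contact in the force readings. I can't say whether it tipped on its own or was brushed.

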